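Empty the grip-test tub and stack its cylinders

TASK

Carry the tub of wooden grip-test cylinders over the felt tray and tip it so that they all tumble out into the tray, then stand the empty tub upright again in the middle of its rubber mat. Then stack every cylinder as a pyramid on the grooved aluminium rack: three lying in the grooves and the others saddled in the gaps of the layer below, all squarely in line with the grooves. Leave the mouse, the cup and the tape roll alone.

Things in the scene. Friction and masses are not known exactly. Their poses are not given: they have to be found in the camera images.
- tub: Open plastic tub, loose, about 0.28 kg empty, standing on the mat with the cylinders in it. Origin: centre of the underside of its flat base (146 long in x, 92 wide in y); z points up out of the mouth. Rim 62 above the underside, floor 5 thick, other walls 4 thick, inside 84 wide. The rear wall (+x) and the sides are upright; the front wall (-x) flares outward at 50 degrees from vertical as a pouring lip, so tipping the front down by 65 to 75 degrees rolls everything out.
- tub_handle (a point): Middle of the tub's fixed handle: a steel bar along the tub's y, 18 x 18 mm in section and 92 long between two uprights, free underneath, spanning the mouth; its middle is at x = -8, z = 126 mm in the tub's frame.
- tub_lip (a point): Middle of the tub's front pouring edge, at x = -138, z = 62 mm in the tub's frame.
- tray: Fixed low tray, 250 in x by 340 in y outside. Origin: centre of its underside. Floor of grey felt 6 above the table (cylinders roll on it only a short way); plywood rim 12 thick, 16 above the table, that is 10 above the felt.
- mat: Fixed flat black rubber mat, 190 in x by 130 in y, 4 thick. Origin: centre of its underside. The tub belongs in its middle, to within 40 mm, turned any way.
- rack_groove (a point): Place of the centre of a cylinder that lies in the middle groove of the fixed aluminium rack, 40.6 above the table. The three grooves run along this point's x and lie at y = -40, 0 and +40 mm. The rack is 44 long in x (cylinder ends stick out 10 mm each side), 148 in y, its ridges 34 above the table. A cylinder saddled on two neighbours lies 25 mm higher than they do (second layer at y = -20 and +20, third at y = 0). z is up.
- c1_center (a point): Centre of a plain beech cylinder, 32 diameter, 64 long, about 38 g; its axis is this point's x. All are alike. At the start they lie in the tub across its width. The worktop is soft and grippy, so one that falls on it rolls only a short way.
- c2_center (a point): Another such cylinder.
- c3_center (a point): Another such cylinder.
- c4_center (a point): Centre of a plain beech cylinder, 32 diameter, 64 long, about 38 g; its axis is this point's x. All are alike. At the start they lie in the tub across its width. The worktop is soft and grippy, so one that falls on it rolls only a short way. May be absent.
- c5_center (a point): Centre of a plain beech cylinder, 32 diameter, 64 long, about 38 g; its axis is this point's x. All are alike. At the start they lie in the tub across its width. The worktop is soft and grippy, so one that falls on it rolls only a short way. May be absent.
- c6_center (a point): Centre of a plain beech cylinder, 32 diameter, 64 long, about 38 g; its axis is this point's x. All are alike. At the start they lie in the tub across its width. The worktop is soft and grippy, so one that falls on it rolls only a short way. May be absent.
- mouse: Bystander: black computer mouse 100 x 60, 35 high; origin under its centre. Leave alone.
- cup: Bystander: blue cup standing upside down, 78 across, 90 high; origin under its centre. Leave alone.
- taperoll: Bystander: grey roll of tape lying flat, 100 across, 24 high; origin under its centre. Leave alone.
Things that resemble listed ones, but are neither listed nor needed, are in the scene too. Of the things like the tub, leave any that is white; of the rest the smaller one is meant.

How it is judged:
By the outcome, as a careful person would: the job done as asked, in the order asked, and still so for the second after the job is handed in, with the robot touching nothing.
Of c4, c5, c6 only 1 to 3 are there at a start; the rules pass over those that are not, and their reading is None.
At some moment in a run one of tub, c1, c2, c3 may be knocked a few centimetres aside while the robot is not near it.
It also fails if it takes over 210 s, if anything falls off the work surface, if the arm or the gripper's body presses on something with over 40 N, if the wrist force passes 120 N, or if a joint passes its speed limit or range.

ROBOT

A 6-joint arm with a two-finger parallel gripper is mounted at the origin on the work surface. World frame = base frame: x ahead of the robot, y to its left, z up, the work surface at z = 0. Lengths are in m, angles in rad, forces in N, time in s.
With the tool pointing down it reaches from about 0.35 to 0.85 m from the base axis. Payload 8.1 kg.
Tool frame: the origin (TCP) lies between the finger pads; the fingertips stand 25 mm ahead of it and the grasp point (between the pads) lies 6 mm ahead of it; z points along the fingers, y is the direction in which the jaws open and shut (so a half turn about z gives the same grasp; the last joint's range is limited). The gripper opens to 85 mm and grips with 20 to 120 N. Pads are 22 mm wide; open, the fingers measure 114 mm over their backs; the gripper's body (76 mm by 85 mm) begins 54 mm behind the grasp point. The pads swing forward as they close: fully open they stand 13 mm farther back than shut.
Start: joints at [-1.314, 0.13, 1.488, -0, 1.523, -0.085], TCP at [0.201, -0.565, 0.256] pointing down, gripper open.
Joint ranges: [-2.96, 2.96], [-0.89, 2.26], [0.02, 2.5], [-1.34, 4.48], [0, 2.73], [-2.66, 2.66]. Speed limits (rad/s): [2.39, 2.39, 2.79, 3.14, 3.14, 3.14].

INTERFACE

Orientations are given as a unit quaternion [w, x, y, z].
In Python, from bench import bot gives the robot as it stands. The module is installed in compiled form; this text tells all that it offers. Calls block until the motion is done:
- bot.reach(position, orientation): joint-space move of the TCP to a pose.
- bot.servo_line(position, v=0.15, ori=None, max_force=None): straight line of the TCP; ori=None keeps the orientation; v is the mean speed in m/s. With max_force (N) it stops when the force on the tool has changed by that much, and returns True; else False.
- bot.goto_joints(angles): joint-space move.
- bot.gripper_open() and bot.close_gripper(force=None): open the fingers fully, or close them until they stop; force is the grip in N (None keeps the last).
- bot.wait(seconds).
- bot.solve_ik(position, orientation): joint angles nearest the present ones, or None.
- bot.capture(name): name is "side" or "top" or "wrist"; returns the picture (420x560x3 uint8, blue, green, red); there is no depth.
- bot.camera_params(name): a dict with "intrinsics" (3x3 intrinsics, pixels), "world_to_cam" (4x4, takes a point from world to camera coordinates). Camera axes: x right, y up, looking along -z (the intrinsics and any distortion apply to the point x, -y, -z); pixel columns grow to the right and rows downward; lengths in m; the calibration is good to about 2 mm. The wrist camera is an equidistant fisheye: a pixel r from the principal point sees the ray r / f radians off the axis. A picture is of the moment at which its call begins: read the wrist's pose just before it. camera_params takes no time and is no camera call; for the wrist camera it gives the pose at the moment of the call.
A pose or a line that the arm cannot do raises bot.MotionError and nothing moves.
- bot.sign_off(): hands the job in, once; it reports no verdict.
Readings, each from a call of its own:
- bot.read_t(): time.
- bot.read_joint_positions(): joint angles.
- bot.read_joint_velocities(): joint speeds.
- bot.read_joint_torque(): joint torques, N m.
- bot.read_ee_pos(): TCP position.
- bot.read_orientation(): TCP orientation.
- bot.read_wrist_force(): force on the tool from outside, world axes, zero at the start.
- bot.read_ft_torque(): the same for the moment, N m.
- bot.read_width(): opening from 0.0 (shut) to 1.0 (fully open).
Only numpy, scipy, OpenCV 4.12 (cv2) and the standard library are available. Lean on these libraries where they do the work, as an engineer would, in place of code of your own. Each camera call takes 0.05 s, during which the arm holds its last target. There are 200 camera calls.

## Working session

There is one attempt and no reset: what is moved stays moved. The work goes in short steps, each a Python script; the robot and the scene stay as the last script left them, time stands still between calls to the robot, and variables do not carry over. Pictures are saved under pics/ and viewed, about 12 in all and at most 16, crops included, and the job is handed in when it is done.

```bash
mkdir -p pics; python3 - <<'E'
from bench import bot
import cv2,numpy as np
np.set_printoptions(precision=4,suppress=True)
for n in("top","side"):
    cv2.imwrite(f"pics/{n}0.png",bot.capture(n)); print(n,bot.camera_params(n))
print({k:v for k,v in bot.camera_params("wrist").items()}, bot.read_orientation(),bot.read_t())
E
```

```text
top {'intrinsics': array([[508.1171,   0.    , 279.5452],
       [  0.    , 508.1171, 208.9879],
       [  0.    ,   0.    ,   1.    ]]), 'world_to_cam': array([[ 0.0006, -0.9999, -0.0121,  0.1386],
       [ 0.9958, -0.0005,  0.092 , -0.4738],
       [-0.092 , -0.0121,  0.9957, -1.5581],
       [ 0.    ,  0.    ,  0.    ,  1.    ]])}
side {'intrinsics': array([[491.2417,   0.    , 273.0228],
       [  0.    , 491.2417, 199.3495],
       [  0.    ,   0.    ,   1.    ]]), 'world_to_cam': array([[-0.851 , -0.5248,  0.017 ,  0.4646],
       [ 0.3225, -0.4968,  0.8057, -0.158 ],
       [-0.4144,  0.6912,  0.592 , -1.2623],
       [ 0.    ,  0.    ,  0.    ,  1.    ]])}
{'intrinsics': array([[325.1923,   0.    , 280.5779],
       [  0.    , 325.1923, 205.1642],
       [  0.    ,   0.    ,   1.    ]]), 'world_to_cam': array([[ 0.3348, -0.9423, -0.0001, -0.5987],
       [ 0.9024,  0.3206, -0.288 ,  0.0374],
       [ 0.2714,  0.0964,  0.9576, -0.3787],
       [ 0.    ,  0.    ,  0.    ,  1.    ]])} [-0.0008  0.9854  0.1701 -0.0001] 0.1
```

View pics/top0.png

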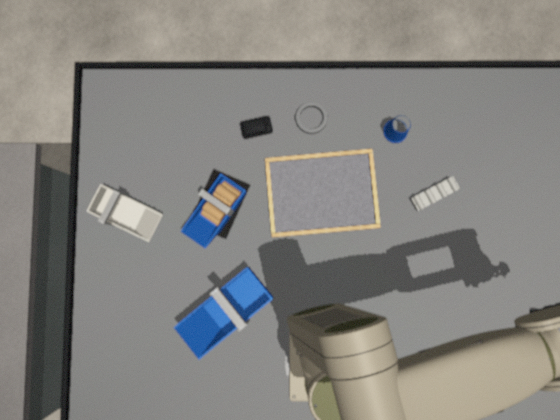

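View pics/side0.png

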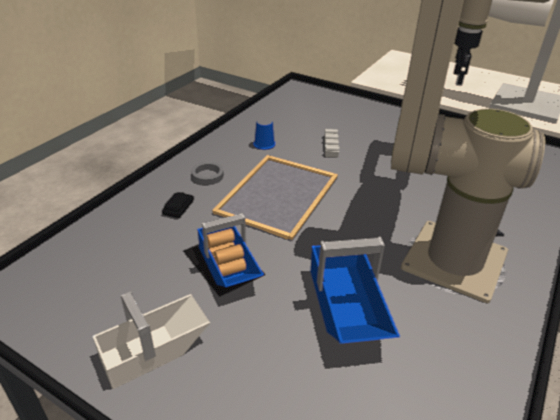

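Candidates for the tub: white tub at top (125,212), which must be left alone; big blue tub (222,310), empty; small blue tub (215,207) on the black mat with cylinders in it. I choose the small blue one. The rack is at (435,193), the tray at (322,193). Next is a close crop to check.

```bash
python3 - <<'E'
import cv2,numpy as np
t=cv2.imread("pics/top0.png")
def cr(x,y,w,h,s):return cv2.resize(t[y:y+h,x:x+w],None,fx=s,fy=s,interpolation=cv2.INTER_CUBIC)
a=cr(170,160,90,100,5); b=cr(400,165,70,55,5)
im=np.zeros((500,800,3),np.uint8); im[:500,:450]=a; im[:275,450:800]=b
cv2.imwrite("pics/crop1.png",im)
s=cv2.imread("pics/side0.png"); 
cv2.imwrite("pics/crop2.png",cv2.resize(s[205:300,180:280],None,fx=6,fy=6,interpolation=cv2.INTER_CUBIC))
E
```

```text
(no output)
```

View pics/crop1.png

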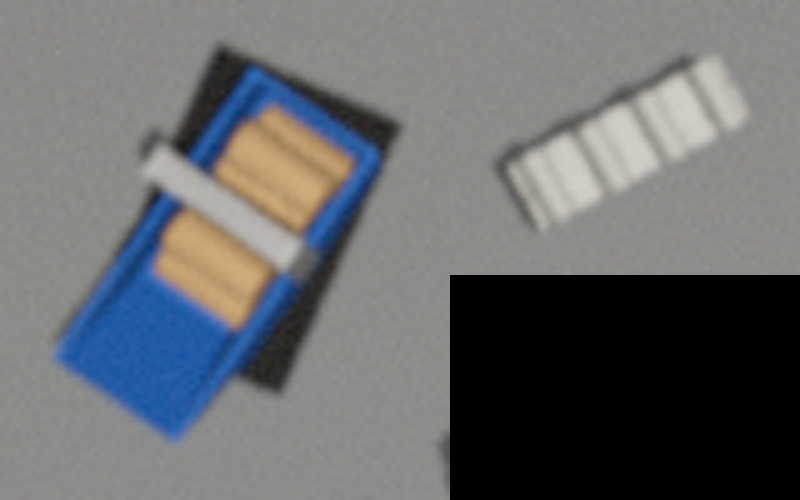

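View pics/crop2.png

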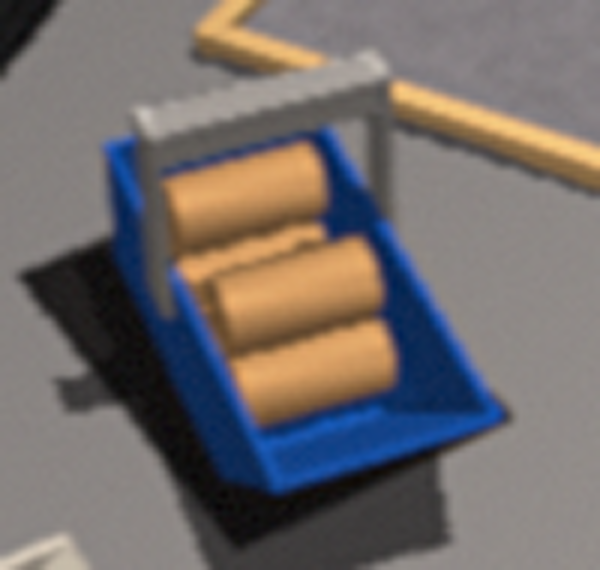

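The crops show the small blue tub at px ≈(214,206), its rear corners at (221,174) and (246,191) and its lip corners at (181,231) and (206,248), so the lip faces the robot. It holds stacked cylinders, at least 4 visible. The rack's ridges run from about (411,198) to (459,177). Next I compute poses.

```bash
cat >h.py <<'E'
from bench import bot
import cv2,numpy as np
from scipy.spatial.transform import Rotation as R
from scipy.optimize import least_squares
np.set_printoptions(precision=4,suppress=True)
def ray(n,px,P=None):
    P=P or bot.camera_params(n); K,T=P["intrinsics"],P["world_to_cam"]
    x=(np.atleast_2d(px)-K[:2,2])/K[0,0]
    if n=="wrist":
        r=np.linalg.norm(x,axis=1,keepdims=True)+1e-12; d=np.c_[x/r*np.sin(r),np.cos(r)]
    else: d=np.c_[x,np.ones(len(x))]
    d=d*[1,-1,-1]; return -T[:3,:3].T@T[:3,3], d@T[:3,:3]
def at_z(n,px,z,P=None):
    c,d=ray(n,px,P); return c+d*((np.asarray(z)-c[2])/d[:,2])[:,None]
def proj(n,X,P=None):
    P=P or bot.camera_params(n); K,T=P["intrinsics"],P["world_to_cam"]
    p=(np.atleast_2d(X)@T[:3,:3].T+T[:3,3])*[1,-1,-1]
    if n=="wrist":
        s=np.linalg.norm(p[:,:2],axis=1,keepdims=True); q=p[:,:2]/s*np.arctan2(s,p[:,2:])
    else: q=p[:,:2]/p[:,2:]
    return q*K[0,0]+K[:2,2]
def xyzw(R_): q=R_.as_quat(); return [q[3],q[0],q[1],q[2]]
def down(yaw):
    "tool down with tool y (jaw) axis at world angle yaw"
    c,s=np.cos(yaw),np.sin(yaw)
    y=np.array([c,s,0]);z=np.array([0,0,-1.]);return R.from_matrix(np.c_[np.cross(y,z),y,z])
def best(p,yaw):
    "orientation of the two half turns with the milder last joint"
    o=[]
    for k in(0,np.pi):
        q=xyzw(down(yaw+k)); j=bot.solve_ik(list(p),q)
        if j is not None:o.append((abs(j[5]),k,q))
    return min(o)[2]
E
python3 - <<'E'
from h import *
c=lambda a:np.array(a)/5+[170,160]
rim=at_z("top",c([(255,68),(382,155),(57,357),(178,440)]),.066); print("rim",rim[:,:2])
print("lens",[np.linalg.norm(rim[i]-rim[j]).round(4) for i,j in((0,1),(2,3),(0,2),(1,3))],"want .092 .092 .211")
ax=(rim[:2].mean(0)-rim[2:].mean(0));ax/=np.linalg.norm(ax);yaw=np.arctan2(ax[1],ax[0])
print("yaw",yaw,"origin",rim[:2].mean(0)-ax*.073, rim[2:].mean(0)+ax*.138)
h=at_z("top",c([(152,162),(305,250)]),.139);print("handle",h[:,:2],h.mean(0),np.linalg.norm(h[0]-h[1]))
print("handle side",at_z("side",[(180+262/6,205+88/6)],.139))
m=at_z("top",c([(222,45),(398,128),(282,390)]),.004);print("mat",m[:,:2],np.linalg.norm(m[0]-m[1]),np.linalg.norm(m[2]-m[1]),"ctr",(m[0]+m[2])/2)
r=at_z("top",np.array([(507,163),(543,230),(715,57),(748,118)])/5-[90,0]+[400,165]-[0,0],.034);print("rack",r[:,:2],r.mean(0))
r=at_z("top",(np.array([(507,163),(543,230),(715,57),(748,118)])-[450,0])/5+[400,165],.034);print("rack",r[:,:2],r.mean(0))
t=at_z("top",[(265,158),(372,149),(380,227),(273,236)],.016);print("tray",t[:,:2],t.mean(0),[np.linalg.norm(t[i]-t[i-1]) for i in range(4)])
E
```

```text
rim [[0.5783 0.3167]
 [0.5247 0.2388]
 [0.402  0.4345]
 [0.352  0.3606]]
lens [np.float64(0.0945), np.float64(0.0892), np.float64(0.212), np.float64(0.2113)] want .092 .092 .211
yaw -0.601484185345329 origin [0.4913 0.3191 0.066 ] [0.4908 0.3194 0.066 ]
handle [[0.5114 0.3664]
 [0.4602 0.2772]] [0.4858 0.3218 0.139 ] 0.10284241120530342
handle side [[0.4879 0.3208 0.139 ]]
mat [[0.6032 0.3458]
 [0.5499 0.2336]
 [0.3843 0.3054]] 0.12421590535884619 0.1805142194919324 ctr [0.4937 0.3256 0.004 ]
rack [[ 0.5078 -0.2683]
 [ 0.4663 -0.2895]
 [ 0.5738 -0.3982]
 [ 0.5357 -0.4173]] [ 0.5209 -0.3433  0.034 ]
rack [[ 0.5078 -0.2683]
 [ 0.4663 -0.2895]
 [ 0.5738 -0.3982]
 [ 0.5357 -0.4173]] [ 0.5209 -0.3433  0.034 ]
tray [[ 0.636   0.1847]
 [ 0.6641 -0.1526]
 [ 0.4181 -0.1734]
 [ 0.3901  0.159 ]] [0.5271 0.0044 0.016 ] [np.float64(0.24722927116130172), np.float64(0.3384483933373244), np.float64(0.24695026230104553), np.float64(0.33360813736566747)]
```

```bash
cat >>h.py <<'E'
def tubpose(lip,psi,th,k):
    "TCP pose with the tub's lip at lip; psi = tub yaw, th = tilt, k = half-turn flag"
    T=R.from_euler("z",psi)*R.from_euler("y",-th)
    return list(np.array(lip)+T.apply([.130,0,.070])), xyzw(T*down(k*np.pi))
E
python3 - <<'E'
from h import *
psi=-.6015; h=np.array([.491,.319])-.008*np.array([np.cos(psi),np.sin(psi)])
for k in(0,1):
    print(k,bot.solve_ik([*h,.136],xyzw(down(psi+k*np.pi))))
    for L,p,t in(([.545,.04,.13],0,0),([.56,.0,.06],0,.8),([.585,-.05,.055],0,1.25)):
        print(bot.solve_ik(*tubpose(L,p,t,k)))
E
```

```text
0 [ 0.5008  0.1714  1.6675 -0.      1.3027  1.1023]
[-0.0166  0.3635  1.3197 -0.      1.4584 -0.0166]
[-0.1441 -0.4559  2.304   0.2132  0.5084 -0.2876]
None
1 [ 0.5008  0.1714  1.6675 -0.      1.3027 -2.0393]
None
None
None
```

```bash
python3 - <<'E'
from h import *
for psi in np.radians([-90,-60,-40,-20,0,20,40,60,90]):
  for x in(.5,.54,.58,.62):
    for y in(-.06,0,.06):
        r=[]
        for th in(0,.8,1.05,1.15,1.22):
            j=bot.solve_ik(*tubpose([x,y,.1 if th==0 else .06],psi,th,0)); r.append(None if j is None else np.round(j,2))
        if r[-1] is not None: print(np.degrees(psi).round(),x,y,[q is not None for q in r],r[-1], r[1])
E
```

```text
-90.0 0.5 -0.06 [True, True, True, True, True] [ 0.42  0.36  1.76 -1.05  1.72  2.23] [ 0.18  0.05  1.87 -0.79  1.45  1.95]
-90.0 0.5 0 [True, True, True, True, True] [ 0.51  0.43  1.66 -1.    1.8   2.26] [ 0.29  0.1   1.82 -0.76  1.53  2.02]
-90.0 0.5 0.06 [True, True, True, True, True] [ 0.59  0.51  1.55 -0.95  1.88  2.27] [ 0.39  0.17  1.74 -0.72  1.6   2.09]
-90.0 0.54 -0.06 [True, True, True, True, True] [ 0.39  0.44  1.65 -1.07  1.71  2.2 ] [ 0.17  0.15  1.76 -0.79  1.45  1.93]
-90.0 0.54 0 [True, True, True, True, True] [ 0.48  0.51  1.56 -1.02  1.79  2.22] [ 0.27  0.2   1.71 -0.76  1.52  2.  ]
-90.0 0.54 0.06 [True, True, True, True, True] [ 0.56  0.58  1.45 -0.98  1.87  2.23] [ 0.37  0.26  1.64 -0.73  1.59  2.06]
-90.0 0.58 -0.06 [True, True, True, True, True] [ 0.37  0.52  1.54 -1.08  1.71  2.16] [ 0.16  0.25  1.65 -0.79  1.45  1.91]
-90.0 0.58 0 [True, True, True, True, True] [ 0.45  0.58  1.45 -1.04  1.79  2.18] [ 0.25  0.29  1.6  -0.77  1.52  1.97]
-90.0 0.58 0.06 [True, True, True, True, True] [ 0.53  0.66  1.34 -1.01  1.86  2.18] [ 0.35  0.35  1.53 -0.74  1.59  2.03]
-9
[... 5729 characters left out ...]
, True, True, True] [-0.68  0.66  1.34  0.92  1.97 -2.26] [-0.51  0.35  1.53  0.68  1.69 -2.15]
90.0 0.58 0 [True, True, True, True, True] [-0.61  0.58  1.45  0.95  1.9  -2.25] [-0.42  0.29  1.6   0.72  1.63 -2.09]
90.0 0.58 0.06 [True, True, True, True, True] [-0.53  0.52  1.54  0.99  1.83 -2.24] [-0.33  0.25  1.65  0.75  1.56 -2.03]
90.0 0.62 -0.06 [True, True, True, True, True] [-0.64  0.74  1.23  0.95  1.97 -2.21] [-0.48  0.44  1.41  0.7   1.69 -2.11]
90.0 0.62 0 [True, True, True, True, True] [-0.57  0.66  1.33  0.98  1.9  -2.2 ] [-0.4   0.39  1.48  0.73  1.63 -2.06]
90.0 0.62 0.06 [True, True, True, True, True] [-0.5   0.6   1.43  1.02  1.83 -2.19] [-0.31  0.35  1.53  0.75  1.57 -2.  ]
```

```bash
python3 - <<'E'
from h import *
psi=-.6015; h=np.array([.491,.319])-.008*np.array([np.cos(psi),np.sin(psi)])
o=xyzw(down(psi)); bot.gripper_open()
bot.reach([*h,.25],o)
print(bot.servo_line([*h,.136],.12,max_force=15)); bot.close_gripper(90); print("w",bot.read_width(),bot.read_ee_pos())
f0=bot.read_wrist_force()
bot.servo_line([*h,.24],.12); print("lift",bot.read_wrist_force()-f0,bot.read_width())
p,o=tubpose([.53,.05,.125],np.radians(-90),0,0)
bot.servo_line(p,.15,ori=o); print(bot.read_t(),bot.read_ee_pos(),bot.read_joint_positions())
cv2.imwrite("pics/s1.png",bot.capture("side"))
E
```

```text
False
w 0.19592864508645533 [0.4844 0.3237 0.1361]
lift [ 0.9519 -0.9769 -6.5359] 0.19383218630168614
9.2 [ 0.53   -0.0796  0.195 ] [-0.2448 -0.0056  1.7426  0.0001  1.4045  1.3253]
```

View pics/s1.png

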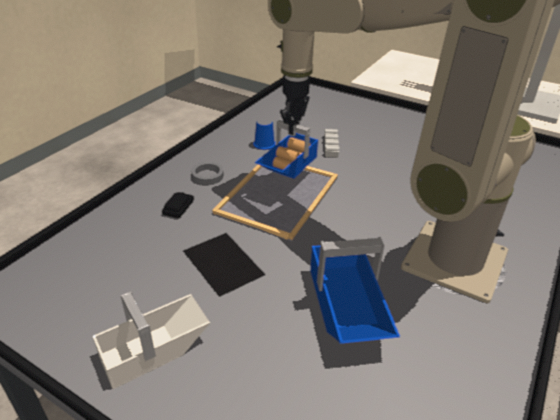

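The tub hangs level over the tray at (288,155) with the lip toward +y. The mat is empty at (223,262). Tipping now.

```bash
python3 - <<'E'
from h import *
psi=np.radians(-90)
for th in np.radians([20,35,42,48,54,60,66,72]):
    s=np.clip((np.degrees(th)-40)/32,0,1)
    L=[.53,.05-.10*s,.055+max(0,.062*np.cos(th)-.065*np.sin(th))+.01*(th<.7)]
    p,o=tubpose(L,psi,th,0)
    try: bot.servo_line(p,.07,ori=o)
    except bot.MotionError as e: print("err",np.degrees(th),e); break
    if th>.7: bot.wait(.5)
bot.wait(1); print(bot.read_t(),bot.read_ee_pos(),bot.read_width(),np.degrees(th))
cv2.imwrite("pics/s2.png",bot.capture("side"))
E
```

```text
16.2083 [ 0.53   -0.0236  0.2003] 0.19331168604212692 72.0
```

View pics/s2.png

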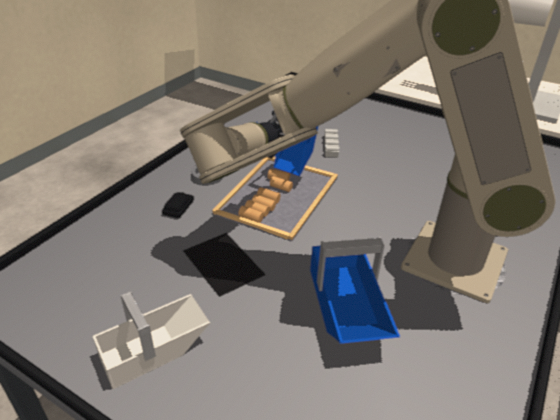

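```bash
python3 - <<'E'
from h import *
p,o=tubpose([.53,-.07,.14],np.radians(-90),np.radians(72),0)
bot.servo_line(p,.12,ori=o); f=bot.read_wrist_force()
p,o=tubpose([.53,-.05,.18],np.radians(-90),0,0)
bot.servo_line(p,.12,ori=o); print("F",bot.read_wrist_force())
psi=-.6015; h=np.array([.4935,.3245])-.008*np.array([np.cos(psi),np.sin(psi)])
bot.servo_line([*h,.24],.18,ori=xyzw(down(psi)))
bot.servo_line([*h,.15],.12); print(bot.servo_line([*h,.1365],.04,max_force=6),bot.read_ee_pos())
bot.gripper_open(); bot.servo_line([*h,.25],.15)
bot.reach([.50,.0,.40],best([.50,.0,.40],0)); bot.wait(.2)
P=bot.camera_params("wrist"); im=bot.capture("wrist"); cv2.imwrite("pics/w1.png",im)
np.savez("w1.npz",im=im,K=P["intrinsics"],T=P["world_to_cam"]); print(bot.read_t(),bot.read_ee_pos())
cv2.imwrite("pics/top2.png",bot.capture("top"))
E
```

```text
F [-0.7004 -0.6877 -3.658 ]
True [0.4868 0.3292 0.1361]
26.025 [0.5    0.0006 0.3995]
```

View pics/w1.png

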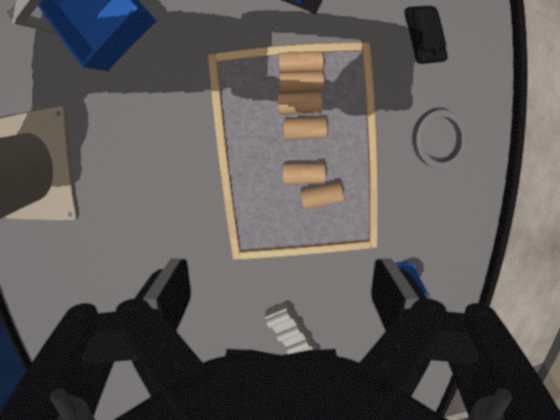

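Wrist view: six cylinders in the tray at (300,63), (300,82), (300,102), (305,128), (305,173) and (322,195), lying roughly along world x; the tub is back on its mat, out of view at the top. I'll grip them end-to-end, 64 mm in the 85 mm opening, so touching neighbours don't matter. Next I rectify this view and take a close view of the rack.

```bash
cat >>h.py <<'E'
def rectify(im,P,z,x0,x1,y0,y1,s=.0005,n="wrist"):
    "metric map at height z: rows x1->x0, columns y1->y0"
    X,Y=np.meshgrid(np.arange(x1,x0,-s),np.arange(y1,y0,-s),indexing="ij")
    q=proj(n,np.c_[X.ravel(),Y.ravel(),np.full(X.size,z)],P).astype(np.float32).reshape(*X.shape,2)
    return cv2.remap(im,q[...,0],q[...,1],cv2.INTER_CUBIC)
def snap(n="wrist"):
    P=bot.camera_params(n); return bot.capture(n),P
E
python3 - <<'E'
from h import *
d=np.load("w1.npz"); P=dict(intrinsics=d["K"],world_to_cam=d["T"])
cv2.imwrite("pics/r1.png",rectify(d["im"],P,.022,.40,.66,-.18,.18))
p=[.51,-.44,.33]; bot.reach(p,best(p,0)); bot.wait(.3)
im,P=snap(); T=P["world_to_cam"]; print("cam",-T[:3,:3].T@T[:3,3])
np.savez("w2.npz",im=im,K=P["intrinsics"],T=T)
cv2.imwrite("pics/r2.png",rectify(im,P,.034,.42,.62,-.45,-.24,.00035))
E
```

```text
cam [ 0.5097 -0.3651  0.4485]
```

View pics/r1.png

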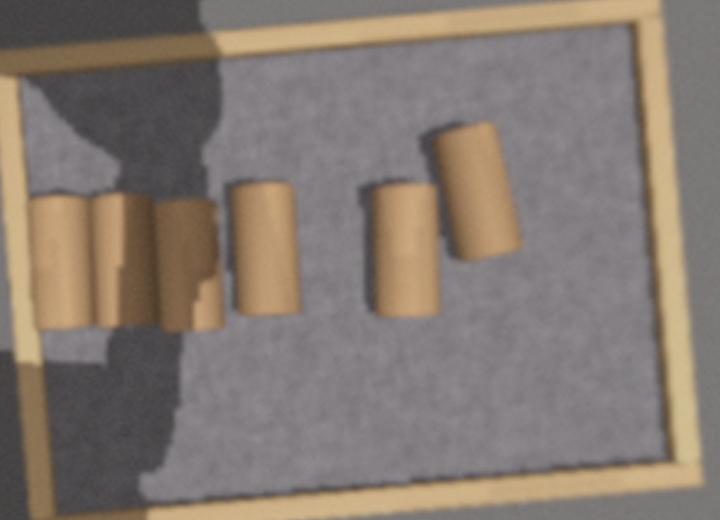

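View pics/r2.png

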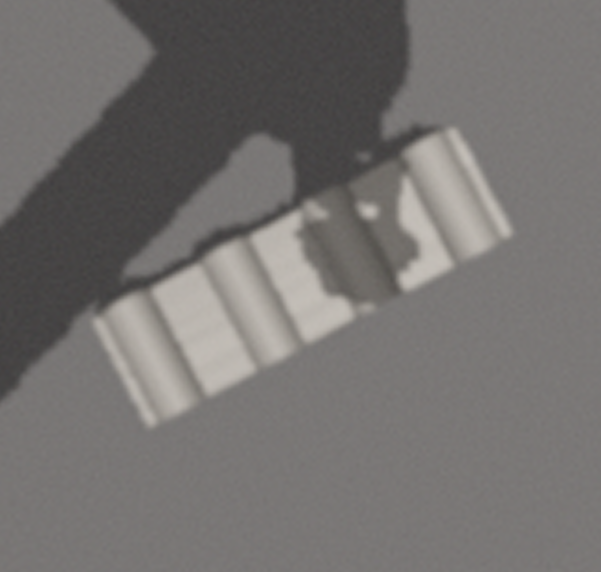

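Rack corners in r2 are (93,318), (455,128), (512,235) and (150,428), giving a centre of about (0.5235,-0.3453) and a groove direction of 27.8°. Cylinder centres in r1 are (62,262), (124,260), (190,264), (266,248), (405,250) and (477,191). The spacing of the touching ones is 31–33 mm, as expected. Picking the first one.

```bash
cat >>h.py <<'E'
C=np.array([.5235,-.3453]); RY=.485; UY=np.array([-np.sin(RY),np.cos(RY)]); UX=np.array([np.cos(RY),np.sin(RY)])
CYL=dict(A=(62,262,.03),B=(124,260,.02),C=(190,264,.04),D=(266,248,.054),E=(405,250,0),F=(477,191,.172))
def cyl(k): c,r,a=CYL[k]; return np.array([.66-r*.0005,.18-c*.0005]),a
def look(name=None):
    p=[.50,0,.40]; bot.reach(p,best(p,0)); bot.wait(.15); im,P=snap()
    r=rectify(im,P,.022,.40,.66,-.18,.18)
    if name: cv2.imwrite(f"pics/{name}.png",r)
    return r
def wood(r,k):
    "share of wood-coloured pixels in the expected footprint"
    c,w,a=CYL[k]; m=np.zeros(r.shape[:2],np.uint8)
    cv2.fillPoly(m,[cv2.boxPoints(((c,w),(48,110),-np.degrees(a))).astype(int)],1)
    h=cv2.cvtColor(r,cv2.COLOR_BGR2HSV); ok=(h[...,0]>5)&(h[...,0]<25)&(h[...,1]>90)
    return ok[m>0].mean()
OFF=.012
def pick(p,a,z=.022):
    o=best([*p,z+.1],a); bot.gripper_open(); bot.reach([*p,z+.09],o)
    hit=bot.servo_line([*p,z+OFF],.12,max_force=10); bot.close_gripper(30)
    w=bot.read_width(); bot.servo_line([*p,z+.12],.15); print("pick",hit,w,bot.read_width(),bot.read_ee_pos())
    return .6<bot.read_width()<.9
def place(y,layer,dx=0):
    p=C+y*UY+dx*UX; z=.0406+.025*layer+OFF
    o=best([*p,z+.06],RY); bot.reach([*p,.20],o); bot.servo_line([*p,z+.012],.15)
    hit=bot.servo_line([*p,z-.001],.025,max_force=5); e=bot.read_ee_pos(); bot.gripper_open()
    bot.servo_line([*p,.20],.15); print("place",hit,e,z,bot.read_t())
E
python3 - <<'E'
from h import *
r=look(); print({k:wood(r,k).round(2) for k in CYL})
if pick(*cyl("F")): place(-.04,0)
p=[.51,-.44,.33]; bot.reach(p,best(p,0)); bot.wait(.2); im,P=snap()
a=rectify(im,P,.0406,.42,.62,-.45,-.24,.00035); cv2.imwrite("pics/r3.png",a)
E
```

```text
{'A': np.float64(1.0), 'B': np.float64(1.0), 'C': np.float64(1.0), 'D': np.float64(1.0), 'E': np.float64(1.0), 'F': np.float64(1.0)}
pick False 0.74426334446553 0.7457515629763501 [ 0.5637 -0.0584  0.1408]
place True [ 0.5427 -0.3812  0.0545] 0.052599999999999994 37.475
```

View pics/r3.png

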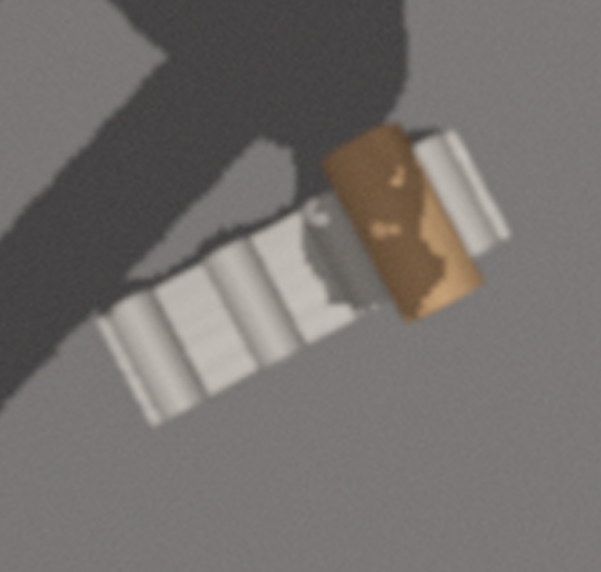

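The cylinder sits in the -40 groove with its centre at (404,224), within 1 mm of the plan. Continuing with the rest of the base layer.

```bash
python3 - <<'E'
from h import *
for k,y in(("E",0),("D",.04)):
    r=look(f"t_{k}"); s={q:wood(r,q).round(2) for q in "ABCDE"}; print(k,s)
    if wood(r,k)<.95 or not pick(*cyl(k)): print("stop");break
    place(y,0)
r=look(f"t_C"); print({q:wood(r,q).round(2) for q in "ABC"})
p=[.51,-.44,.33]; bot.reach(p,best(p,0)); bot.wait(.2); im,P=snap()
a=rectify(im,P,.0406,.42,.62,-.45,-.24,.00035)
cv2.imwrite("pics/r4.png",np.hstack([cv2.resize(r,(420,304)),cv2.resize(a,(319,304))]))
E
```

```text
E {'A': np.float64(1.0), 'B': np.float64(1.0), 'C': np.float64(1.0), 'D': np.float64(1.0), 'E': np.float64(1.0)}
pick False 0.7424141556725732 0.7429909305004349 [ 0.5343 -0.0224  0.1409]
place True [ 0.5237 -0.3455  0.054 ] 0.052599999999999994 47.7667
D {'A': np.float64(1.0), 'B': np.float64(0.65), 'C': np.float64(1.0), 'D': np.float64(1.0), 'E': np.float64(0.0)}
pick False 0.7407851273704581 0.7441688079834541 [0.5352 0.047  0.1408]
place True [ 0.5051 -0.3101  0.0539] 0.052599999999999994 57.15
{'A': np.float64(1.0), 'B': np.float64(0.65), 'C': np.float64(1.0)}
```

View pics/r4.png

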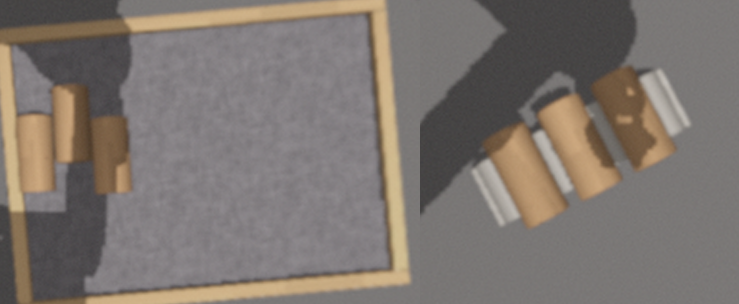

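B has been knocked: it now sits at rectified (122,211), about 25 mm toward +x. The base layer is straight in all three grooves. I update B and build the second layer.

```bash
sed -i 's/B=(124,260,.02)/B=(122,211,.02)/' h.py; python3 - <<'E'
from h import *
for k,y in(("C",-.02),("B",.02)):
    r=look(f"u_{k}"); s={q:wood(r,q).round(2) for q in "ABC"}; print(k,s)
    if wood(r,k)<.95 or not pick(*cyl(k)): print("stop");break
    place(y,1)
r=look(f"u_A"); print({q:wood(r,q).round(2) for q in "A"})
p=[.51,-.44,.33]; bot.reach(p,best(p,0)); bot.wait(.2); im,P=snap()
a=rectify(im,P,.0656,.42,.62,-.45,-.24,.00035)
cv2.imwrite("pics/r5.png",np.hstack([cv2.resize(r,(360,260)),cv2.resize(a,(273,260))]))
E
```

```text
C {'A': np.float64(1.0), 'B': np.float64(1.0), 'C': np.float64(1.0)}
pick False 0.7408119692477472 0.7445865753967539 [0.5272 0.085  0.1408]
place True [ 0.533  -0.363   0.0791] 0.07759999999999999 70.1417
B {'A': np.float64(1.0), 'B': np.float64(1.0), 'C': np.float64(0.0)}
pick False 0.7383988199172009 0.7459575522628616 [0.5537 0.1189 0.1408]
place True [ 0.5143 -0.3274  0.0792] 0.07759999999999999 79.6
{'A': np.float64(1.0)}
```

View pics/r5.png

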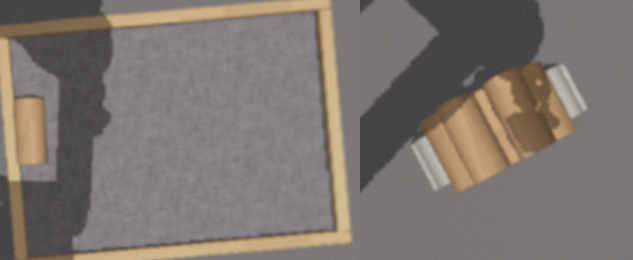

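The second layer is seated and square. Now the top one, followed by a final check of the pyramid and the tub.

```bash
python3 - <<'E'
from h import *
if pick(*cyl("A")): place(0,2)
p=[.51,-.44,.36]; bot.reach(p,best(p,0)); bot.wait(.2); im,P=snap()
a=rectify(im,P,.0906,.42,.62,-.45,-.24,.00035)
p=[.35,-.2,.40]; bot.reach(p,best(p,0)); bot.wait(.5)
s=bot.capture("side"); t=bot.capture("top")
cv2.imwrite("pics/t9.png",t)
q=lambda i,x,y,w,h,W:cv2.resize(i[y:y+h,x:x+w],(W,int(h*W/w)),interpolation=cv2.INTER_CUBIC)
out=np.zeros((600,800,3),np.uint8)
for i,(im_,X,Y) in enumerate(((q(a,0,0,601,572,315),0,0),(q(s,290,110,80,60,400),330,0),(q(t,170,160,100,100,290),0,305),(q(s,140,90,240,210,330),330,305))):
    h,w=im_.shape[:2]; h=min(h,600-Y); out[Y:Y+h,X:X+w]=im_[:h]
cv2.imwrite("pics/f.png",out); print(bot.read_t())
E
```

```text
pick False 0.7407944961312303 0.7443519931634215 [0.5282 0.1489 0.1408]
place True [ 0.5239 -0.3457  0.1041] 0.1026 91.725
94.4667
```

View pics/f.png

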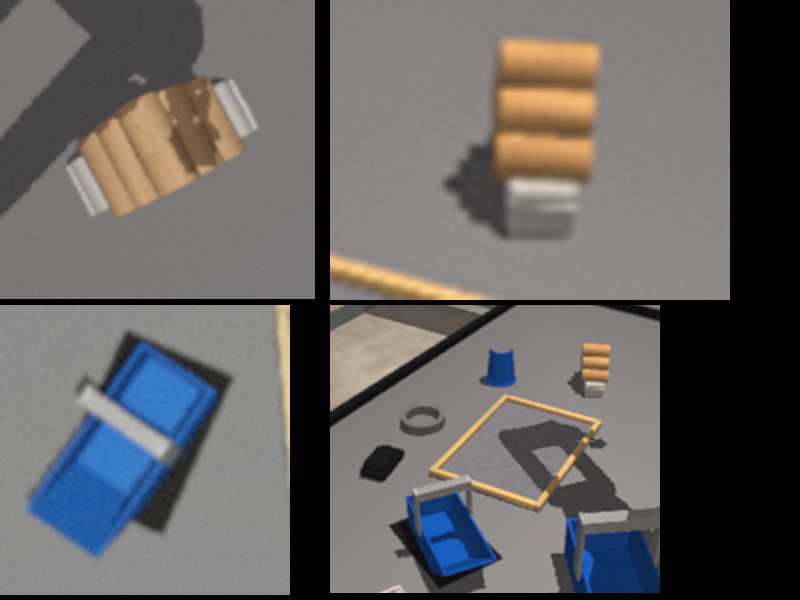

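The pyramid is complete with three layers and ends flush, the tray is empty and the tub is empty on its mat. Last comes a numeric check of the tub, then I hand in.

```bash
python3 - <<'E'
from h import *
c=(np.array([(140,340),(218,395),(28,507),(98,555)])-[0,305])/2.9+[170,160]
r=at_z("top",c,.066); ax=r[:2].mean(0)-r[2:].mean(0); ax/=np.linalg.norm(ax)
o=r[:2].mean(0)-.073*ax; print(o,"off mat",np.linalg.norm(o[:2]-[.4937,.3256]))
if np.linalg.norm(o[:2]-[.4937,.3256])<.025: bot.sign_off(); print("signed",bot.read_t())
E
```

```text
[0.4939 0.3255 0.066 ] off mat 0.00020405996071395233
the job is handed in; nothing more can be done
the job is handed in; nothing more can be done
```

The job is done and handed in, with the last clock reading 94.5 s of the 210 s allowed. I tipped all six cylinders into the tray, stood the empty tub back on its mat, and stacked the cylinders 3-2-1 on the rack.

- **Knocked cylinder:** one cylinder in the tray was shifted about 25 mm during the run. I spotted it, measured it again and picked it from its new place.
- **Pyramid:** the last pictures show three layers with the ends flush and the rows in line with the grooves. The first cylinder's centre was within 1 mm of plan. Each cylinder touched down 1.3–1.9 mm higher than computed, a small consistent offset that I put down to the grip height.
- **Tub:** it is empty and upright, measured less than 1 mm from the mat centre. Calibration is only good to about 2 mm.
- **Bystanders:** the mouse, cup and tape roll look unmoved in the final side view. I checked them by eye, not by measurement.

No check failed. The one reading that looked off was the wrist force when first lifting the full tub: 6.5 N, against about 5 N expected for six cylinders. I put that down to a grip preload in the zero reading.

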